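# Square up and lock a manifold plate on a flow analyser

## Robot

A 6-joint arm with a two-finger parallel gripper is mounted at the origin on the work surface. World frame = base frame: x ahead of the robot, y to its left, z up, the work surface at z = 0. Lengths are in m, angles in rad, forces in N, time in s.
With the tool pointing down it reaches from about 0.3 to 0.85 m from the base axis. Payload 4.2 kg.
Tool frame: the origin (TCP) lies at the very end of the fingers, on their centre line; the grasp point (between the pads) lies 19 mm behind it (r.grip_point_offset is the distance from the TCP to the grasp point, in m); z points along the fingers, y is the direction in which the jaws open and shut (so a half turn about z gives the same grasp; the last joint's range is limited). The gripper opens to 91 mm and grips with 3 to 60 N. Pads are 32 mm wide; open, the fingers measure 118 mm over their backs; the gripper's body (76 mm by 178 mm) begins 60 mm behind the grasp point.
Start: joints at [1.09, 0.32, 1.565, -0, 1.257, -0.02], TCP at [0.256, 0.515, 0.185] pointing down, gripper open.
Joint ranges: [-3.11, 3.11], [-0.84, 2.01], [0.21, 2.61], [-1.34, 4.49], [0.05, 2.63], [-2.56, 2.56]. Speed limits (rad/s): [2.57, 2.57, 3.14, 3.14, 3.14, 3.14].

## Interface

Orientations are given as a 3x3 rotation matrix whose columns are the frame's x, y, z axes.
In Python, from cell import r, read_camera, calibration gives the robot as it stands.
- The arm moves only by the tool jog_arm, never from a script. Its argument "motion" is a list of rows, each a list of 5 numbers: the closure, from 0 (fully open) to 1 (shut), then the shift along the tool's x, y, z in mm, then the turn about the tool's z in degrees. In form: [[jaw, tx, ty, tz, turn], ...]. A call has 1 to 20 rows; each row is the pose to reach, as a shift and turn from the pose commanded when the call began, along the tool's axes at that moment; what a row does not reach only later rows make up. A row lasts 1/10 s, in which the tool goes at most 50 mm and 8.59 degrees, less where a joint would pass 70% of its speed; a pose out of reach is approached as far as the arm can. A call with a gripper value outside its range is refused whole. The fingers move at their own pace and stop on an object; "force" is the grip in N (left out, the last holds). Time passes only in rows, so rows that repeat a pose let the fingers close. It gives the time, the measured TCP pose, the force and the opening at its end, in the units of the state.
- r.get_state(): the state, without advancing time (a new reading comes with each control period).
- read_camera(name): name is "side" or "top" or "wrist"; returns the picture (480x640x3 uint8, blue, green, red); there is no depth.
- calibration(name): a dict with "fx", "fy", "cx", "cy" (pixels), "extrinsics" (4x4, takes a point from world to camera coordinates). Camera axes: x right, y up, looking along -z (the intrinsics and any distortion apply to the point x, -y, -z); pixel columns grow to the right and rows downward; lengths in m; the calibration is good to about 2 mm. A picture is of the moment at which its call begins: read the wrist's pose just before it. calibration takes no time and is no camera call; for the wrist camera it gives the pose at the moment of the call.
- r.sign_off(): hands the job in, once; it reports no verdict.
The state is a dict: "time": time; "qpos": joint angles; "dq": joint speeds; "joint_efforts": joint torques, N m; "ee_pos": TCP position; "eef_rot": TCP orientation; "wrist_force": force on the tool from outside, world axes, zero at the start; "moment": the same for the moment, N m; "finger_gap": finger opening in m.
Only numpy, scipy, OpenCV 4.12 (cv2) and the standard library are available. Lean on these libraries where they do the work, as an engineer would, in place of code of your own. Each camera call takes 0.05 s, during which the arm holds its last target. There are 200 camera calls.

## Task

The blue manifold plate lies askew on the analyser's deck with its notched corner at the locating peg. Leave it lying on the deck and, pushing at the green-marked corner, swing it about that peg until its edge bears on the nose of the stop screw, wherever that is set; hold it pressed home there for a moment, gently but firmly (never more than 15 N on the plate). Then press the red knob fully down so that the locking pin drops through the plate's slot, leave the plate locked against the stop, and disturb nothing else.

Things in the scene. Friction and masses are not known exactly. Their poses are not given: they have to be found in the camera images.
- module: The fixed analyser: white base 320 x 590 mm, light grey deck 60 mm above the table. Origin at table height. Its x points away from the robot at yaw 0, y to its left end. Deck: x -160 to 160, y -280 to 185 mm; left of it the white detector housing rises 65 mm (its pump 107 mm) over the deck. A rinse block (x 20 to 100, y -275 to -215 mm) stands 22 mm high.
- peg: The locating peg, a fixed upright steel pin 12 mm in diameter, 14 mm high (16 with its chamfer). Origin on its axis at deck height, z up. Its x and y axes are those of the dock: the plate's axes are within 0.075 rad of them when the plate is home. It is the pivot: the plate's notch bears on it.
- stop: The adjustable stop: a fixed aluminium block 16 x 18 x 18 mm, origin at deck height under its centre, at x -32, y 88 mm in the peg's frame, same axes. A brass screw runs through it along x; its domed nose (8 mm across, 7 mm above the deck) meets the plate's edge x = -6 mm. It is set anywhere: nose tip at x -12 to 0 mm in the peg's frame. The setting is not reported. It is hard.
- plate: Loose blue board 150 x 110 x 12 mm, 0.33 to 0.51 kg, fittings up to 30 mm high on top. Origin at its underside, on the peg's axis when bedded. Outline in its frame: x -6 to 144, y -6 to 104 mm, less a square corner notch (x, y -6 to 6 mm); the peg sits there touching both faces. Starts 0.25 to 0.5 rad clockwise (from above) of the peg's axes, notch within 5 mm of the peg.
- push_corner (a point): Where to push, at the green-marked corner: on the plate's edge x = 144 mm, at y = 92 mm (12 mm from the corner), 6 mm above the deck. Pushed towards its own -x the plate swings counter-clockwise, notch pressed on the peg, with 2 to 6 N of drag; at the stop the force rises sharply. A finger led round on too tight an arc does not slip: it squeezes the plate on the peg with 5 N per mm or more.
- plate_hole (a point): Centre of the brass-edged slot through the plate, 23 mm along x by 11 mm along y, at x 14, y 88 mm in the plate's frame, at the upper face. The 8 mm locking pin goes through it when the plate is home.
- lock (a joint): Travel of the locking pin in m: 0 raised, 0.010 fully down; starts within 1 mm of raised and stays where left (drag 3 N). Raised, its tapered nose is 2.5 mm above the plate's upper face; fully down it is 7.5 mm in the slot. It runs in an aluminium bracket standing beyond the plate's edge y = 104 mm and reaching over the slot, 22 to 31 mm above the deck.
- lock_top (a point): Centre of the flat top of the red knob (22 mm in diameter) of the locking pin, 62.5 mm above the deck when raised, 52.5 mm when fully down, where it meets a hard end. Press it straight down.
- coil: Bystander: a loose glass coil with white flanges, 38 mm in diameter, 28 mm high, on the deck. Origin at its underside. Leave alone.
- reagent: Bystander: amber bottle, 68 mm in diameter, 145 mm high, on the table.
- beaker: Bystander: glass beaker, 70 mm in diameter, 90 mm high, on the table.
- nuts: Bystander: open orange box of fittings, 90 x 70 x 35 mm, on the table.
- spare: Bystander: a second blue plate, 150 x 110 x 12 mm, without notch or green mark, lying on the table beside the analyser.
- driver: Bystander: yellow-handled screwdriver, 170 mm long, on the table.
There are look-alikes about, which are no part of the job. What is shaped like the plate but orange is not meant.

How it is judged:
On the way, in this order (a step that is already met when the one before it is completed fails the run):
1. the plate is being turned with its notch bearing on the peg, by the robot at the green corner (contact force between plate and peg above 0.5 N and angle between the x axis of plate and the x axis of peg, either way round below 0.2 rad and contact force between the fingers and plate above 0.5 N and horizontal distance between the grasp point and push_corner below 0.07 m), for 0.1 s.
2. the plate is home, its notch on the peg, and the robot at the green corner holds it pressed on the stop with at least 3 N (contact force between plate and stop above 3 N and angle between the x axis of plate and the x axis of peg, either way round below 0.085 rad and horizontal distance between plate and peg below 0.003 m and horizontal distance between the grasp point and push_corner below 0.07 m), for 0.3 s.
At the end, for the whole second after the job is handed in: The plate lies flat and still, its notch bedded on the peg within 3 mm, its edge within 1.5 mm of the stop screw's nose (stop_screw_c0 is the ball of that nose, 8 mm across; so within 0.085 rad of the dock's axes), and the locking pin is at least 8.5 mm down, through the plate's slot (value of joint lock above 0.0085 m and angle between the x axis of plate and the x axis of peg, either way round below 0.085 rad and horizontal distance between plate and peg below 0.003 m and horizontal distance between plate_hole and lock_top below 0.0085 m and linear speed of plate below 0.01 m/s and angle between plate's own z axis and vertical below 0.03 rad and x of stop_screw_c0 in the frame of plate above -0.0115 m); the robot touches nothing.
It fails at once if the robot presses on the plate with more than 15 N (contact force between any of the fingers, the arm and plate above 15 N).
It fails at once if the locking pin is forced down on the plate with more than 15 N (contact force between lock and plate above 15 N).
It fails at once if the notched corner leaves the peg by more than 12 mm (horizontal distance between plate and peg above 0.012 m).
It fails at once if the plate is lifted or tipped (z of plate in the frame of peg above 0.006 m or angle between plate's own z axis and vertical above 0.1 rad).
It fails at once if a bystander is disturbed (distance of any of coil, reagent, beaker, nuts, spare, driver from where it was at the start of the episode above 0.015 m).
It also fails if it takes over 67 s, if anything falls off the work surface, if the arm or the gripper's body presses on something with over 40 N, if the wrist force passes 120 N, or if a joint passes its speed limit or range.

## Working session

There is one attempt and no reset: what is moved stays moved. The work goes in short steps, Python scripts to look and compute and a tool call to move; the robot and the scene stay as the last step left them, time stands still between calls to the robot, and variables do not carry over. Pictures are saved under pics/ and viewed, about 8 in all and at most 12, crops included, and the job is handed in when it is done.

Besides the shell and the picture viewer there is one more tool, called after "Emit:" as a command line: name --pt "numbers of a row" for each row, then --argument value for the rest. jog_arm: Moves the arm, as the interface text tells. Its arguments: {"type":"object","properties":{"motion":{"type":"array","items":{"type":"array","items":{"type":"number"}}},"force":{"type":"number"}},"required":["motion"]}

```bash
mkdir -p pics; ls; python3 - <<'E'
from cell import r, read_camera, calibration
import cv2,numpy as np
for n in ("top","side"):
    im=read_camera(n); cv2.imwrite(f"pics/{n}1.png",im); c=calibration(n); print(n,{k:np.round(np.array(v),3).tolist() for k,v in c.items()})
s=r.get_state(); print(s)
E
```

```text
pics
top {'fx': 524.837, 'fy': 524.837, 'cx': 316.805, 'cy': 239.276, 'extrinsics': [[0.028, -1.0, -0.003, 0.009], [0.996, 0.027, 0.086, -0.439], [-0.086, -0.005, 0.996, -1.502], [0.0, 0.0, 0.0, 1.0]]}
side {'fx': 472.828, 'fy': 472.828, 'cx': 320.299, 'cy': 242.824, 'extrinsics': [[0.879, -0.477, 0.019, -0.344], [0.302, 0.586, 0.752, -0.188], [-0.37, -0.655, 0.659, -1.198], [0.0, 0.0, 0.0, 1.0]]}
{'time': 0.1, 'qpos': array([ 1.09002121e+00,  3.20265356e-01,  1.56555178e+00,  5.03817723e-06,
        1.25741074e+00, -1.99661601e-02]), 'dq': array([-0.00026217, -0.00021366, -0.00251468,  0.00032037, -0.00326435,
       -0.00010487]), 'joint_efforts': array([ 1.11890375e-03, -4.13333845e+01, -2.32511687e+01,  7.29406276e-02,
        4.21740348e-02, -6.86403109e-05]), 'ee_pos': array([0.25543619, 0.51459039, 0.18458497]), 'eef_rot': array([[-8.95692361e-01,  4.44673606e-01, -7.60482347e-04],
       [ 4.44674255e-01,  8.95691192e-01, -1.44762634e-03],
       [ 3.74361154e-05, -1.63479477e-03, -9.99998663e-01]]), 'wrist_force': array([-0.55434198, -0.87289109, -0.12230026]), 'moment': array([ 0.01356568, -0.06168955,  0.04576992]), 'finger_gap': 0.09114952648808941}
```

View pics/top1.png

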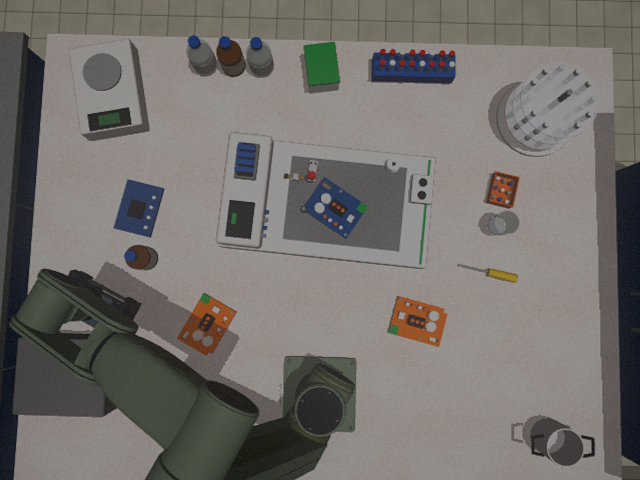

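View pics/side1.png

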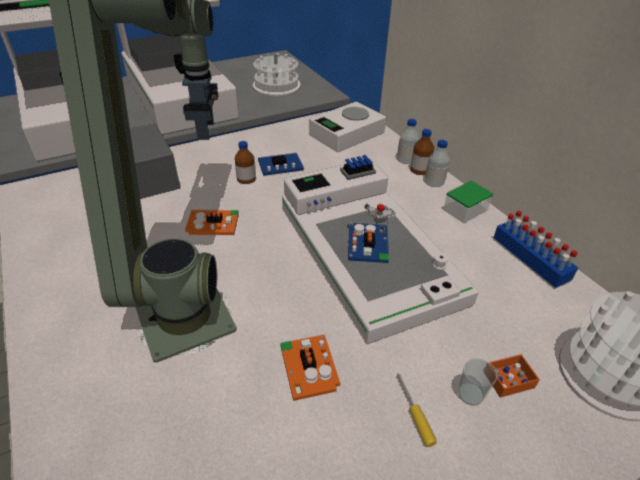

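The top view shows the plate around (335,208), with the green corner at (362,209) and the notch corner near (303,209). The red knob is at (312,176), the stop near (290,177) and the coil at (392,165). Peg x therefore points to image right, roughly world -y.

```bash
cat > h.py <<'E'
from cell import r, read_camera, calibration
import cv2,numpy as np
def ray(c,u,v):
    E=np.array(c["extrinsics"]);R=E[:3,:3];o=-R.T@E[:3,3]
    d=R.T@np.array([(u-c["cx"])/c["fx"],-(v-c["cy"])/c["fy"],-1.]);return o,d
def hit(c,u,v,z):
    o,d=ray(c,u,v);return (o+d*(z-o[2])/d[2])
def proj(c,p):
    E=np.array(c["extrinsics"]);q=E[:3,:3]@np.array(p)+E[:3,3]
    return np.array([c["cx"]+c["fx"]*q[0]/-q[2],c["cy"]-c["fy"]*q[1]/-q[2]])
E
python3 - <<'E'
from h import *
print([k for k in calibration("top")])
im=cv2.imread("pics/top1.png");c=calibration("top")
hsv=cv2.cvtColor(im,cv2.COLOR_BGR2HSV)
roi=np.zeros(im.shape[:2],np.uint8);roi[150:245,272:400]=255
blue=cv2.inRange(hsv,(105,100,40),(125,255,255))&roi
green=cv2.inRange(hsv,(40,100,50),(85,255,255))&roi
red=cv2.inRange(hsv,(0,140,80),(6,255,255))&roi
for n,m,z in(("blue",blue,.072),("green",green,.072),("red",red,.122)):
    k,_=cv2.findContours(m,0,2);
    for q in k:
        if cv2.contourArea(q)>8:
            M=cv2.moments(q);u,v=M["m10"]/M["m00"],M["m01"]/M["m00"];print(n,cv2.contourArea(q),(u,v),hit(c,u,v,z).round(4))
k,_=cv2.findContours(cv2.morphologyEx(blue|green,3,np.ones((5,5))),0,2);q=max(k,key=cv2.contourArea)
for p in cv2.boxPoints(cv2.minAreaRect(q)):print("corner",p,hit(c,*p,.072).round(4))
for p in((284,155),(406,166),(402,251),(281,240)):print("deckdark",hit(c,*p,.06).round(4))
cv2.imwrite("pics/crop1.png",cv2.resize(im[150:246,272:400],None,fx=6,fy=6,interpolation=2))
E
```

```text
['fx', 'fy', 'cx', 'cy', 'extrinsics']
blue 1864.5 (333.7905604719764, 207.32457316528112) [ 0.5251 -0.0244  0.072 ]
green 61.0 (361.41803278688525, 207.50819672131146) [ 0.5267 -0.102   0.072 ]
red 30.5 (311.0765027322404, 174.72677595628414) [0.6057 0.0411 0.122 ]
corner [301.9859  208.35399] [0.5197 0.0649 0.072 ]
corner [323.71368 176.48659] [0.6122 0.0063 0.072 ]
corner [367.3413  206.23271] [ 0.5307 -0.1186  0.072 ]
corner [345.61353 238.10011] [ 0.4392 -0.0596  0.072 ]
deckdark [0.6738 0.1213 0.06  ]
deckdark [ 0.6514 -0.2275  0.06  ]
deckdark [ 0.4082 -0.2195  0.06  ]
deckdark [0.4299 0.1217 0.06  ]
```

View pics/crop1.png

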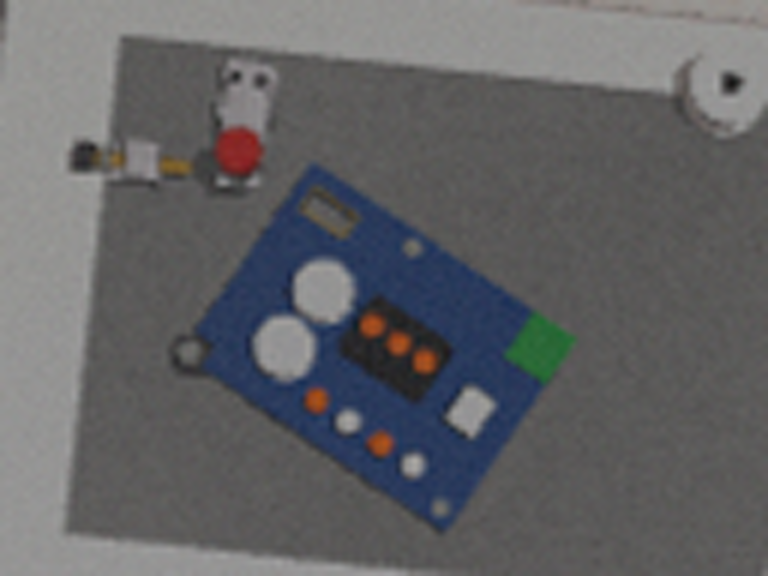

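The crop shows the peg at full-image px (303.7,208.8), the stop block at (295.3,176.7) and the knob at (311.7,175.2). The plate is about 0.5 rad clockwise. I'll hover beside the green corner with the jaws shut, so that tool +x is the push direction, then look with the wrist camera.

Emit:
jog_arm --pt "1 0 0 -40 0" --pt "1 -28 -26 -65 5" --pt "1 -57 -52 -65 11" --pt "1 -86 -78 -65 16" --pt "1 -114 -104 -65 22" --pt "1 -143 -130 -65 27" --pt "1 -171 -156 -65 32" --pt "1 -200 -183 -65 38" --pt "1 -228 -209 -65 43" --pt "1 -257 -235 -65 48" --pt "1 -285 -261 -65 54" --pt "1 -314 -287 -65 59" --pt "1 -342 -313 -65 65" --pt "1 -371 -339 -65 70" --pt "1 -399 -365 -65 75" --pt "1 -428 -391 -65 81" --pt "1 -456 -417 -65 86" --pt "1 -485 -443 -65 92" --pt "1 -513 -469 -65 97" --pt "1 -513 -469 -65 97" --force 40

```text
time: 2.1
ee_pos: [0.5077, -0.1369, 0.2492]
eef_rot: [[0.555, 0.832, -0.001], [0.832, -0.555, -0.001], [-0.001, 0.0, -1.0]]
wrist_force: [-0.0, 1.1, -0.3]
finger_gap: 0.0004
```

```bash
python3 - <<'E'
from h import *
import pickle
s=r.get_state();c=calibration("wrist");im=read_camera("wrist");cv2.imwrite("pics/w1.png",im);pickle.dump(c,open("w1.pkl","wb"))
print(s["time"],s["ee_pos"],s["eef_rot"].round(4).tolist(),s["wrist_force"].round(2),s["finger_gap"])
ct=calibration("top");peg=hit(ct,303.7,208.8,.075);stop=hit(ct,295.3,176.7,.078);knob=hit(ct,311.7,175.2,.1225)
print("peg",peg,"stop",stop,"knob",knob)
for n,p in(("peg",peg),("stop",stop),("knob",knob)):print(n,proj(c,p))
E
```

```text
2.1 [ 0.50765746 -0.13690985  0.24924588] [[0.5549, 0.8319, -0.0007], [0.8319, -0.5549, -0.0013], [-0.0015, 0.0001, -1.0]] [-0.01  1.06 -0.27] 0.00036450840484332183
peg [0.51814516 0.05992168 0.075     ] stop [0.60813017 0.08617766 0.078     ] knob [0.60431075 0.03934786 0.1225    ]
peg [218.36189798  48.96094832]
stop [276.37952953 -37.15176292]
knob [298.61418558  -8.67311644]
```

View pics/w1.png

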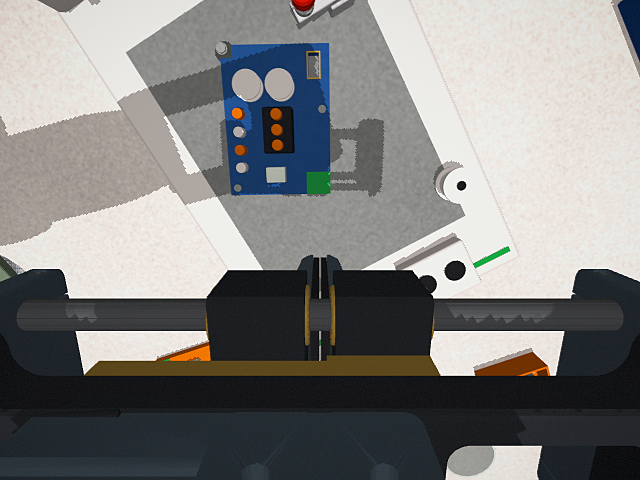

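The wrist view shows the peg top at about (222,47), the green corner at (330,194), the lower-left plate corner at (231,195), the upper-right corner at (329,43) and the coil at (452,184). The peg prediction from the top camera agrees to about 4 px.

```bash
python3 - <<'E'
from h import *
import pickle
c=pickle.load(open("w1.pkl","rb"));im=cv2.imread("pics/w1.png");hsv=cv2.cvtColor(im,cv2.COLOR_BGR2HSV)
m=cv2.inRange(hsv,(105,120,40),(125,255,255))|cv2.inRange(hsv,(50,100,50),(80,255,255));m[:,:210]=0;m[:,345:]=0;m[210:]=0
m=cv2.morphologyEx(m,3,np.ones((9,9)))
q=max(cv2.findContours(m,0,2)[0],key=cv2.contourArea)
P=[hit(c,*p,.072) for p in cv2.approxPolyDP(q,8,True)[:,0].astype(float)]
for p,w in zip(cv2.approxPolyDP(q,8,True)[:,0],P):print(p,w.round(4))
W=np.array([hit(c,*p,.072)[:2] for p in q[:,0].astype(float)],np.float32)
rc=cv2.minAreaRect(W*1000);print(rc)
B=cv2.boxPoints(rc)/1000;print(B.round(4))
peg=hit(c,222.5,47,.076);print("peg",peg)
print("coil",hit(c,452,184,.088))
ct=calibration("top")
for b in((0.5307,-.1186,.072),):print(proj(c,b))
E
```

```text
[328  43] [0.6123 0.0046 0.072 ]
[231  45] [0.5306 0.0569 0.072 ]
[220  58] [0.5142 0.0536 0.072 ]
[232 194] [ 0.4412 -0.0621  0.072 ]
[329 193] [ 0.5312 -0.1208  0.072 ]
((526.3958740234375, -28.7479248046875), (149.72802734375, 109.85295867919922), 57.29436111450195)
[[ 0.4397 -0.0621]
 [ 0.5322 -0.1214]
 [ 0.6131  0.0046]
 [ 0.5206  0.0639]]
peg [0.522709  0.0586613 0.076    ]
coil [ 0.64469596 -0.18294197  0.088     ]
[327.58967019 191.60163547]
```

The rectangle fit of 149.7 x 109.9 mm matches the plate. It shows the plate nearly bedded, and the tool sits 10 mm clear of the push point, well aligned. Next I descend.

Emit:
jog_arm --pt "1 0 0 40 0" --pt "1 0 0 80 0" --pt "1 0 0 120 0" --pt "1 0 0 150 0" --pt "1 0 0 172 0" --pt "1 0 0 185 0" --pt "1 0 0 185 0" --pt "1 0 0 185 0"

```text
time: 2.95
ee_pos: [0.5066, -0.1323, 0.0657]
eef_rot: [[0.549, 0.836, 0.0], [0.836, -0.549, 0.0], [0.0, -0.0, -1.0]]
wrist_force: [0.3, 0.2, 0.8]
finger_gap: 0.0006
```

Emit:
jog_arm --pt "1 2 0 0 0" --pt "1 4 0 0 0" --pt "1 6 0 0 0" --pt "1 6 0 0 0" --pt "1 6 0 0 0"

```text
time: 3.45
ee_pos: [0.51, -0.1281, 0.0655]
eef_rot: [[0.55, 0.835, 0.0], [0.835, -0.55, -0.0], [0.0, 0.0, -1.0]]
wrist_force: [-0.4, -0.3, 0.5]
finger_gap: 0.0004
```

Emit:
jog_arm --pt "1 0 3 0 0" --pt "1 0.5 3 0 0" --pt "1 1 3 0 0" --pt "1 1.5 3 0 0" --pt "1 2 3 0 0" --pt "1 2 3 0 0" --pt "1 2 3 0 0"

```text
time: 4.15
ee_pos: [0.5135, -0.1281, 0.0653]
eef_rot: [[0.55, 0.835, 0.0], [0.835, -0.55, 0.0], [0.0, -0.0, -1.0]]
wrist_force: [0.1, 0.0, -0.5]
finger_gap: 0.0002
```

Emit:
jog_arm --pt "1 0.5 0 0 0" --pt "1 1 0 0 0" --pt "1 1 0 0 0"

```text
time: 4.45
ee_pos: [0.5141, -0.1272, 0.0653]
eef_rot: [[0.55, 0.835, 0.0], [0.835, -0.55, 0.0], [0.0, 0.0, -1.0]]
wrist_force: [0.2, -0.5, -0.4]
finger_gap: 0.0003
```

Emit:
jog_arm --pt "1 0.5 0 0 0" --pt "1 1 0 0 0" --pt "1 1.5 0 0 0" --pt "1 1.5 0 0 0"

```text
time: 4.85
ee_pos: [0.515, -0.126, 0.0653]
eef_rot: [[0.55, 0.835, 0.0], [0.835, -0.55, 0.0], [0.0, -0.0, -1.0]]
wrist_force: [-0.7, 0.1, -0.4]
finger_gap: 0.0004
```

Emit:
jog_arm --pt "1 0.5 0 0 0" --pt "1 1 0 0 0" --pt "1 1 0 0 0" --pt "1 1 0 0 0"

```text
time: 5.25
ee_pos: [0.5155, -0.1252, 0.0653]
eef_rot: [[0.551, 0.835, 0.0], [0.835, -0.551, 0.0], [0.0, -0.0, -1.0]]
wrist_force: [0.6, 0.7, 0.8]
finger_gap: 0.0001
```

Emit:
jog_arm --pt "1 0.5 0 0 0" --pt "1 1 0 0 0" --pt "1 1.5 0 0 0" --pt "1 1.5 0 0 0"

```text
time: 5.65
ee_pos: [0.5163, -0.1239, 0.0653]
eef_rot: [[0.55, 0.835, 0.0], [0.835, -0.55, 0.0], [0.0, 0.0, -1.0]]
wrist_force: [0.4, 0.4, 0.4]
finger_gap: 0.0002
```

Emit:
jog_arm --pt "1 0.5 0 0 0" --pt "1 1 0 0 0" --pt "1 1.5 0 0 0" --pt "1 1.5 0 0 0"

```text
time: 6.05
ee_pos: [0.5172, -0.1226, 0.0653]
eef_rot: [[0.55, 0.835, 0.0], [0.835, -0.55, 0.0], [0.0, -0.0, -1.0]]
wrist_force: [0.5, -0.5, 0.2]
finger_gap: 0.0006
```

```bash
python3 - <<'E'
from h import *
import pickle
s=r.get_state();c=calibration("wrist");im=read_camera("wrist");pickle.dump(c,open("w2.pkl","wb"));cv2.imwrite("pics/w2.png",im)
t=read_camera("top");cv2.imwrite("pics/top2.png",t)
print(s["ee_pos"],s["wrist_force"])
E
```

```text
[ 0.51716497 -0.12263709  0.06531303] [ 0.51608542 -0.49888112  0.17800075]
```

View pics/w2.png

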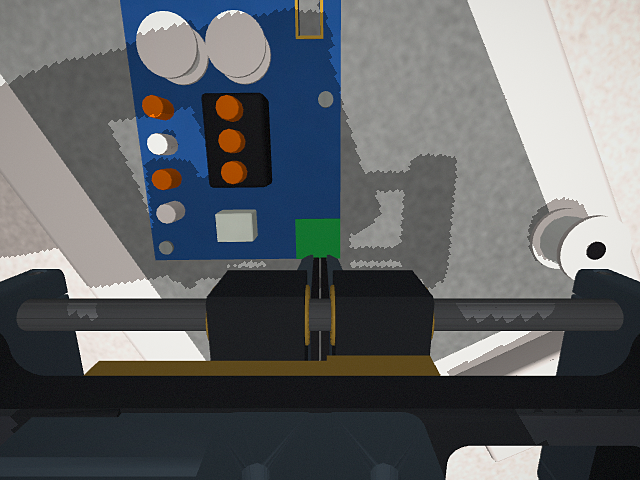

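The plate edge is at row 258-260 and the finger tips end at row ~257, so they are about touching or overlapping. I'll compute the edge in world coordinates.

```bash
python3 - <<'E'
from h import *
import pickle
c=pickle.load(open("w2.pkl","rb"))
t=np.array([.51716,-.12264]);X=np.array([.55,.835]);Y=np.array([.835,-.55])
for p in((156,260),(270,258.5),(341,257.5)):
    d=hit(c,*p,.072)[:2]-t;print(p,"tool mm",1000*d@X,1000*d@Y)
for y in (6,12,16):
  print(y,proj(c,np.r_[t+X*y/1000,.0655]),proj(c,np.r_[t+X*y/1000,.085]))
E
```

```text
(156, 260) tool mm 7.515221200618491 -97.04192531664812
(270, 258.5) tool mm 8.431264025675668 -29.23835390366775
(341, 257.5) tool mm 9.041483412298442 12.908133943188869
6 [319.25724797 259.11347079] [319.21998074 269.61072333]
12 [319.25207661 249.71381261] [319.21399758 259.34657221]
16 [319.24858808 243.37290898] [319.20995661 252.41426078]
```

The finger tips are narrower than the pads. The remaining gap is probably 1-2 mm, so I carry on.

Emit:
jog_arm --pt "1 0.5 0 0 0" --pt "1 1 0 0 0" --pt "1 1.5 0 0 0" --pt "1 1.5 0 0 0"

```text
time: 6.55
ee_pos: [0.518, -0.1214, 0.0653]
eef_rot: [[0.55, 0.835, 0.0], [0.835, -0.55, 0.0], [0.0, 0.0, -1.0]]
wrist_force: [0.3, 0.1, 0.3]
finger_gap: 0.0005
```

Emit:
jog_arm --pt "1 0.5 0 0 0" --pt "1 1 0 0 0" --pt "1 1.5 0 0 0" --pt "1 1.5 0 0 0"

```text
time: 6.95
ee_pos: [0.5188, -0.1201, 0.0653]
eef_rot: [[0.55, 0.835, 0.0], [0.835, -0.55, 0.0], [0.0, 0.0, -1.0]]
wrist_force: [0.2, 0.4, -0.2]
finger_gap: 0.0003
```

Emit:
jog_arm --pt "1 0.5 0 0 0" --pt "1 1 0 0 0" --pt "1 1 0 0 0" --pt "1 1 0 0 0"

```text
time: 7.35
ee_pos: [0.5193, -0.1194, 0.0653]
eef_rot: [[0.55, 0.835, 0.0], [0.835, -0.55, 0.0], [0.0, -0.0, -1.0]]
wrist_force: [-0.5, 0.2, -0.1]
finger_gap: 0.0003
```

Emit:
jog_arm --pt "1 0.5 0 0 0" --pt "1 1 0 0 0" --pt "1 1 0 0 0" --pt "1 1 0 0 0"

```text
time: 7.75
ee_pos: [0.5199, -0.1185, 0.0653]
eef_rot: [[0.55, 0.835, 0.0], [0.835, -0.55, 0.0], [0.0, -0.0, -1.0]]
wrist_force: [-0.7, -0.3, -0.5]
finger_gap: 0.0003
```

Emit:
jog_arm --pt "1 0.5 0 0 0" --pt "1 1 0 0 0" --pt "1 1 0 0 0" --pt "1 1 0 0 0"

```text
time: 8.15
ee_pos: [0.5204, -0.1177, 0.0654]
eef_rot: [[0.55, 0.835, 0.0], [0.835, -0.55, 0.0], [0.0, 0.0, -1.0]]
wrist_force: [0.8, 0.3, -0.1]
finger_gap: 0.0004
```

```bash
python3 - <<'E'
from h import *
import pickle
s=r.get_state();c=calibration("wrist");im=read_camera("wrist");cv2.imwrite("pics/w3.png",np.hstack([cv2.resize(im[200:300,120:400],None,fx=2.8,fy=2.8)]))
print(s["ee_pos"],s["wrist_force"]);t=s["ee_pos"][:2]
hsv=cv2.cvtColor(im,cv2.COLOR_BGR2HSV)
m=cv2.inRange(hsv,(105,120,40),(125,255,255))|cv2.inRange(hsv,(50,100,50),(80,255,255))
X=s["eef_rot"][:2,0];Y=s["eef_rot"][:2,1]
for u in(170,200,230,260,290,338):
    v=np.where(m[:300,u])[0].max();d=hit(c,u,v+.5,.072)[:2]-t;print(u,v,"tool mm",1000*d@X,1000*d@Y)
E
```

```text
[ 0.52044506 -0.11766969  0.06535901] [ 0.76654956  0.25698982 -0.05392062]
170 268 tool mm 2.1401621767245107 -89.32576536326947
200 268 tool mm 2.1437270651228415 -71.37325452754202
230 268 tool mm 2.147291829204603 -53.421369740709764
260 267 tool mm 2.7810635130338572 -35.44310946638089
290 267 tool mm 2.784614340250662 -17.506117139179153
338 260 tool mm 7.174823013243095 11.132896745500275
```

View pics/w3.png

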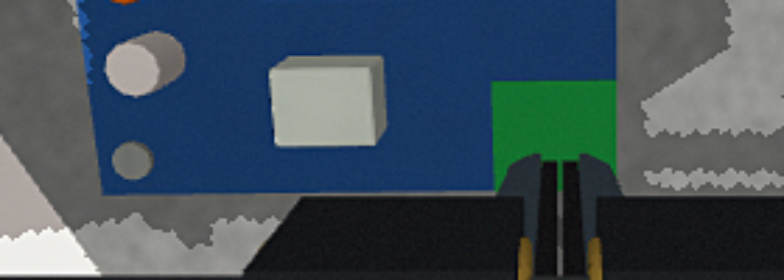

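The fingers overhang the plate's edge with no force felt, so the tips may be tapered. I'll check with the side camera.

```bash
python3 - <<'E'
from h import *
c=calibration("side");im=read_camera("side");s=r.get_state();p=s["ee_pos"]
u,v=proj(c,p).astype(int);print(u,v,p)
ex=np.array([.5204,-.1177])+.0025*np.array([.55,.835])
a=im[v-45:v+30,u-55:u+45].copy();a=cv2.resize(a,None,fx=8,fy=8,interpolation=2)
def mk(P,col):
    q=(proj(c,P)-[u-55,v-45])*8;cv2.circle(a,tuple(q.astype(int)),4,col,-1)
mk(p,(0,0,255));mk(np.r_[ex,.072],(0,255,255));mk(np.r_[ex,.06],(255,0,255))
cv2.imwrite("pics/s2.png",a)
E
```

```text
383 261 [ 0.52042641 -0.11769067  0.06533641]
```

View pics/s2.png

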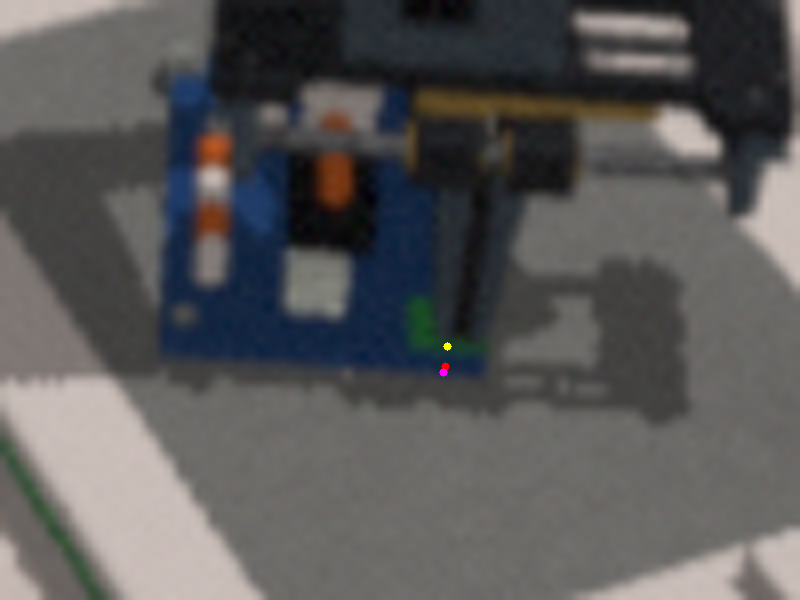

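The tips are seen above the plate, not against its edge, so the true finger end is higher than the reported TCP. I'll back off clear of the plate and touch the deck gently to calibrate height.

Emit:
jog_arm --pt "1 -6 0 0 0" --pt "1 -18 0 0 0" --pt "1 -30 0 0 0" --pt "1 -35 0 0 0" --pt "1 -35 0 1 0" --pt "1 -35 0 2 0" --pt "1 -35 0 3 0" --pt "1 -35 0 3 0" --pt "1 -35 0 3 0"

```text
time: 9.15
ee_pos: [0.5013, -0.1467, 0.0623]
eef_rot: [[0.55, 0.835, -0.0], [0.835, -0.55, 0.0], [0.0, -0.0, -1.0]]
wrist_force: [0.4, 0.1, 0.2]
finger_gap: 0.0001
```

Emit:
jog_arm --pt "1 0 0 1 0" --pt "1 0 0 2 0" --pt "1 0 0 2 0" --pt "1 0 0 2 0"

```text
time: 9.55
ee_pos: [0.5012, -0.1469, 0.0603]
eef_rot: [[0.55, 0.835, -0.0], [0.835, -0.55, 0.0], [0.0, -0.0, -1.0]]
wrist_force: [0.1, 0.0, -0.0]
finger_gap: 0.0004
```

Emit:
jog_arm --pt "1 0 0 1 0" --pt "1 0 0 2 0" --pt "1 0 0 2 0" --pt "1 0 0 2 0"

```text
time: 9.95
ee_pos: [0.5011, -0.1469, 0.0583]
eef_rot: [[0.55, 0.835, -0.0], [0.835, -0.55, 0.0], [0.0, -0.0, -1.0]]
wrist_force: [-0.1, -0.3, -0.3]
finger_gap: 0.0006
```

Emit:
jog_arm --pt "1 0 0 1 0" --pt "1 0 0 2 0" --pt "1 0 0 2 0" --pt "1 0 0 2 0"

```text
time: 10.35
ee_pos: [0.5011, -0.1469, 0.0563]
eef_rot: [[0.551, 0.835, -0.0], [0.835, -0.551, 0.0], [0.0, -0.0, -1.0]]
wrist_force: [0.3, 0.7, -0.2]
finger_gap: 0.001
```

Emit:
jog_arm --pt "1 0 0 1 0" --pt "1 0 0 2 0" --pt "1 0 0 2 0" --pt "1 0 0 2 0"

```text
time: 10.75
ee_pos: [0.5012, -0.1469, 0.0543]
eef_rot: [[0.551, 0.835, -0.0], [0.835, -0.551, 0.0], [0.0, -0.0, -1.0]]
wrist_force: [0.9, -0.8, 0.3]
finger_gap: 0.0005
```

Emit:
jog_arm --pt "1 0 0 1 0" --pt "1 0 0 2 0" --pt "1 0 0 2 0" --pt "1 0 0 2 0"

```text
time: 11.15
ee_pos: [0.5012, -0.1469, 0.0523]
eef_rot: [[0.551, 0.835, -0.0], [0.835, -0.551, 0.0], [0.0, -0.0, -1.0]]
wrist_force: [0.0, 0.3, -0.7]
finger_gap: 0.0004
```

Emit:
jog_arm --pt "1 0 0 1 0" --pt "1 0 0 2 0" --pt "1 0 0 2 0" --pt "1 0 0 2 0"

```text
time: 11.55
ee_pos: [0.5012, -0.1469, 0.0503]
eef_rot: [[0.551, 0.835, 0.0], [0.835, -0.551, 0.0], [0.0, -0.0, -1.0]]
wrist_force: [-0.4, 0.4, -0.2]
finger_gap: 0.0005
```

Emit:
jog_arm --pt "1 0 0 1 0" --pt "1 0 0 1 0" --pt "1 0 0 1 0"

```text
time: 11.85
ee_pos: [0.5011, -0.1469, 0.0493]
eef_rot: [[0.55, 0.835, -0.0], [0.835, -0.55, 0.0], [0.0, -0.0, -1.0]]
wrist_force: [0.4, -0.4, -0.0]
finger_gap: 0.0005
```

Emit:
jog_arm --pt "1 0 0 1 0" --pt "1 0 0 1 0" --pt "1 0 0 1 0"

```text
time: 12.15
ee_pos: [0.5011, -0.1469, 0.0483]
eef_rot: [[0.551, 0.835, 0.0], [0.835, -0.551, 0.0], [0.0, -0.0, -1.0]]
wrist_force: [-0.7, -0.6, -0.2]
finger_gap: 0.0006
```

Emit:
jog_arm --pt "1 0 0 1 0" --pt "1 0 0 1 0" --pt "1 0 0 1 0"

```text
time: 12.45
ee_pos: [0.5012, -0.1469, 0.0473]
eef_rot: [[0.551, 0.835, -0.0], [0.835, -0.551, 0.0], [0.0, -0.0, -1.0]]
wrist_force: [-0.1, -0.4, -0.5]
finger_gap: 0.0005
```

```bash
python3 - <<'E'
from h import *
c=calibration("side");im=read_camera("side");s=r.get_state();p=s["ee_pos"]
u,v=proj(c,p).astype(int);print(u,v,p)
a=im[v-45:v+30,u-55:u+45].copy();a=cv2.resize(a,None,fx=8,fy=8,interpolation=2)
def mk(P,col):
    q=(proj(c,P)-[u-55,v-45])*8;cv2.circle(a,tuple(q.astype(int)),4,col,-1)
mk(p,(0,0,255));mk(np.r_[p[:2],.06],(255,0,255))
cv2.imwrite("pics/s3.png",a)
E
```

```text
383 275 [ 0.50116757 -0.14688977  0.04731841]
```

View pics/s3.png

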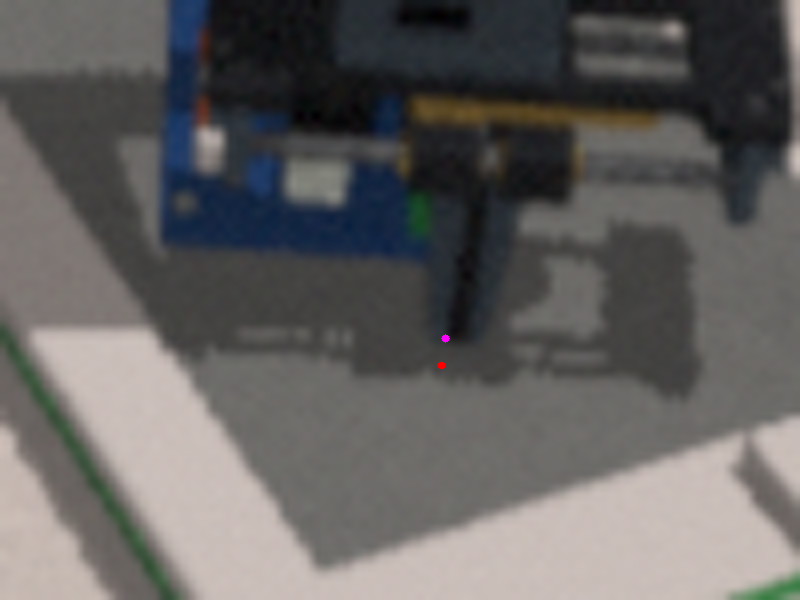

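The finger end appears clearly above the projected TCP in both pictures, by roughly 15-30 mm, while the plate's size and pose check out. I'll keep descending in small steps until the deck is felt.

Emit:
jog_arm --pt "1 0 0 1 0" --pt "1 0 0 2 0" --pt "1 0 0 2 0"

```text
time: 12.8
ee_pos: [0.501, -0.1469, 0.0452]
eef_rot: [[0.551, 0.835, -0.0], [0.835, -0.551, 0.0], [-0.0, -0.0, -1.0]]
wrist_force: [-0.4, 0.5, -0.2]
finger_gap: 0.0001
```

Emit:
jog_arm --pt "1 0 0 1 0" --pt "1 0 0 2 0" --pt "1 0 0 2 0"

```text
time: 13.1
ee_pos: [0.501, -0.1469, 0.0432]
eef_rot: [[0.551, 0.835, -0.0], [0.835, -0.551, 0.0], [0.0, -0.0, -1.0]]
wrist_force: [0.7, 0.1, -0.3]
finger_gap: 0.0004
```

Emit:
jog_arm --pt "1 0 0 1 0" --pt "1 0 0 2 0" --pt "1 0 0 2 0"

```text
time: 13.4
ee_pos: [0.5011, -0.1469, 0.0412]
eef_rot: [[0.551, 0.835, -0.0], [0.835, -0.551, 0.0], [0.0, -0.0, -1.0]]
wrist_force: [-0.2, -0.3, -0.5]
finger_gap: 0.0004
```

Emit:
jog_arm --pt "1 0 0 1 0" --pt "1 0 0 2 0" --pt "1 0 0 2 0"

```text
time: 13.7
ee_pos: [0.5011, -0.1469, 0.0392]
eef_rot: [[0.551, 0.835, -0.0], [0.835, -0.551, 0.0], [0.0, -0.0, -1.0]]
wrist_force: [1.9, 1.0, -0.2]
finger_gap: 0.0003
```

Emit:
jog_arm --pt "1 0 0 0 0" --pt "1 0 0 0 0"

```text
time: 13.9
ee_pos: [0.5012, -0.1469, 0.0394]
eef_rot: [[0.55, 0.835, 0.0], [0.835, -0.55, 0.0], [0.0, 0.0, -1.0]]
wrist_force: [1.0, 0.4, 0.0]
finger_gap: 0.0002
```

Emit:
jog_arm --pt "1 0 0 0.5 0" --pt "1 0 0 1 0" --pt "1 0 0 1 0"

```text
time: 14.2
ee_pos: [0.5011, -0.1469, 0.0383]
eef_rot: [[0.551, 0.835, -0.0], [0.835, -0.551, 0.0], [0.0, -0.0, -1.0]]
wrist_force: [0.7, -0.0, -0.3]
finger_gap: 0.0004
```

```bash
python3 - <<'E'
from h import *
c=calibration("side");im=read_camera("side");w=read_camera("wrist");s=r.get_state();p=s["ee_pos"]
u,v=proj(c,p).astype(int);print(u,v,p,s["wrist_force"])
a=im[v-45:v+15,u-35:u+35].copy();a=cv2.resize(a,None,fx=6,fy=6,interpolation=2)
b=cv2.resize(w[120:300,180:460],None,fx=1.35,fy=2,interpolation=2)
cv2.imwrite("pics/s4.png",np.hstack([a,cv2.resize(b,(360,360))]))
E
```

```text
382 278 [ 0.50116119 -0.14688834  0.03830394] [ 0.39049307 -0.42466148 -0.07021966]
```

View pics/s4.png

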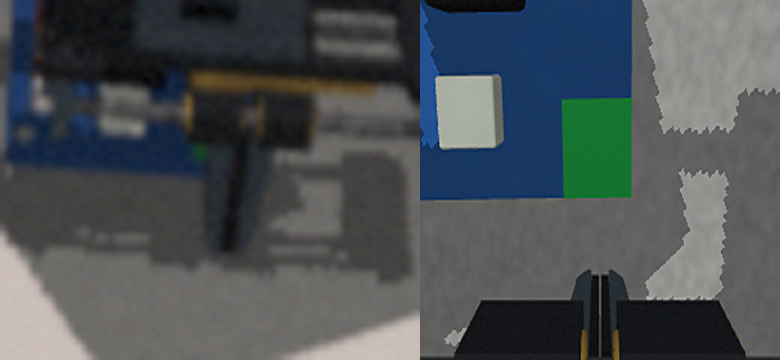

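The side view shows the tip close to the deck and clear of the plate, with no contact yet. I continue down.

Emit:
jog_arm --pt "1 0 0 0.7 0" --pt "1 0 0 1.5 0" --pt "1 0 0 1.5 0"

```text
time: 14.6
ee_pos: [0.5011, -0.1469, 0.0367]
eef_rot: [[0.55, 0.835, -0.0], [0.835, -0.55, 0.0], [0.0, -0.0, -1.0]]
wrist_force: [-0.2, 1.0, 0.6]
finger_gap: 0.0009
```

Emit:
jog_arm --pt "1 0 0 0.7 0" --pt "1 0 0 1.5 0" --pt "1 0 0 1.5 0"

```text
time: 14.9
ee_pos: [0.5011, -0.1469, 0.0352]
eef_rot: [[0.55, 0.835, -0.0], [0.835, -0.55, 0.0], [0.0, -0.0, -1.0]]
wrist_force: [-0.7, 0.4, -0.2]
finger_gap: 0.0007
```

Emit:
jog_arm --pt "1 0 0 0.7 0" --pt "1 0 0 1.5 0" --pt "1 0 0 1.5 0"

```text
time: 15.2
ee_pos: [0.5011, -0.1469, 0.0337]
eef_rot: [[0.551, 0.835, -0.0], [0.835, -0.551, 0.0], [0.0, -0.0, -1.0]]
wrist_force: [-0.4, -0.0, 0.2]
finger_gap: 0.0003
```

Emit:
jog_arm --pt "1 0 0 0.7 0" --pt "1 0 0 1.5 0" --pt "1 0 0 1.5 0"

```text
time: 15.5
ee_pos: [0.5011, -0.1469, 0.0322]
eef_rot: [[0.551, 0.835, -0.0], [0.835, -0.551, 0.0], [0.0, -0.0, -1.0]]
wrist_force: [-0.7, 0.6, 0.0]
finger_gap: 0.0004
```

Emit:
jog_arm --pt "1 0 0 0.7 0" --pt "1 0 0 1.5 0" --pt "1 0 0 1.5 0"

```text
time: 15.8
ee_pos: [0.5012, -0.1469, 0.0317]
eef_rot: [[0.55, 0.835, 0.0], [0.835, -0.55, -0.0], [0.0, 0.0, -1.0]]
wrist_force: [-1.4, -0.7, 7.1]
finger_gap: 0.0005
```

Emit:
jog_arm --pt "1 0 0 0.7 0" --pt "1 0 0 1.5 0" --pt "1 0 0 1.5 0"

```text
time: 16.1
ee_pos: [0.5013, -0.1469, 0.0317]
eef_rot: [[0.55, 0.835, 0.001], [0.835, -0.55, -0.0], [0.0, 0.001, -1.0]]
wrist_force: [-4.1, 2.1, 17.1]
finger_gap: 0.0002
```

```bash
python3 - <<'E'
from h import *
c=calibration("side");im=read_camera("side");s=r.get_state();p=s["ee_pos"]
u,v=proj(c,p).astype(int);print(u,v,p,s["wrist_force"])
X=s["eef_rot"][:,0]
cw=calibration("wrist");E=np.array(cw["extrinsics"]);print("cam rel tool",s["eef_rot"].T@(-E[:3,:3].T@E[:3,3]-p))
a=im[v-55:v+20,u-50:u+50].copy();a=cv2.resize(a,None,fx=8,fy=8,interpolation=2)
def mk(P,col):
    q=(proj(c,P)-[u-50,v-55])*8;cv2.circle(a,tuple(q.astype(int)),3,col,-1)
for f in(-.016,0,.016):mk(np.r_[p[:2],.06]+f*X,(0,0,255))
cv2.imwrite("pics/s5.png",a)
E
```

```text
382 279 [ 0.50126826 -0.1469091   0.03164481] [-5.26780894  2.28725401 16.6709133 ]
cam rel tool [ 0.06856821  0.00022059 -0.19905325]
```

View pics/s5.png

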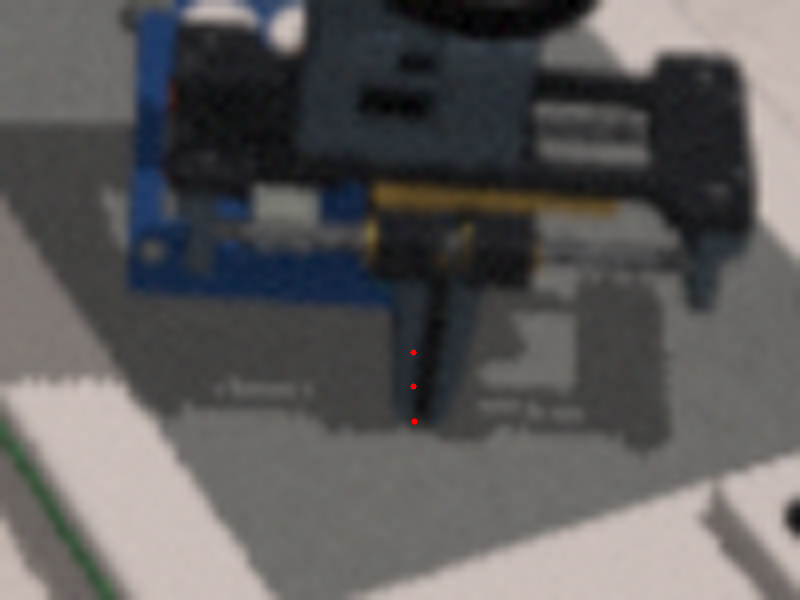

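The deck is felt at a reported TCP z of 0.032, with compliance of about 7 N/mm. The real finger end is therefore about 28 mm behind the reported TCP, and the tip projects at ±16 mm as it should. I lift 7 mm (tip about 4 mm above the deck) and approach the edge, about 21 mm ahead.

Emit:
jog_arm --pt "1 0 0 -4 0" --pt "1 0 0 -7 0" --pt "1 6 0 -7 0" --pt "1 12 0 -7 0" --pt "1 17 0 -7 0" --pt "1 18 0 -7 0" --pt "1 18 0 -7 0"

```text
time: 16.85
ee_pos: [0.5111, -0.1315, 0.0361]
eef_rot: [[0.55, 0.835, -0.0], [0.835, -0.55, 0.0], [-0.0, -0.0, -1.0]]
wrist_force: [0.7, -0.1, -0.0]
finger_gap: 0.0001
```

Emit:
jog_arm --pt "1 0.5 0 0 0" --pt "1 1 0 0 0" --pt "1 1.5 0 0 0" --pt "1 1.5 0 0 0"

```text
time: 17.25
ee_pos: [0.5119, -0.1307, 0.0364]
eef_rot: [[0.551, 0.835, 0.0], [0.835, -0.551, 0.0], [0.0, 0.0, -1.0]]
wrist_force: [-0.2, -0.0, 0.3]
finger_gap: 0.0001
```

Emit:
jog_arm --pt "1 0.5 0 0 0" --pt "1 1 0 0 0" --pt "1 1.5 0 0 0" --pt "1 1.5 0 0 0"

```text
time: 17.65
ee_pos: [0.5127, -0.1296, 0.0364]
eef_rot: [[0.55, 0.835, 0.0], [0.835, -0.55, -0.0], [-0.0, 0.0, -1.0]]
wrist_force: [-1.1, -0.7, -0.2]
finger_gap: 0.0004
```

Emit:
jog_arm --pt "1 0.5 0 0 0" --pt "1 1 0 0 0" --pt "1 1 0 0 0"

```text
time: 17.95
ee_pos: [0.5134, -0.1286, 0.0363]
eef_rot: [[0.55, 0.835, 0.0], [0.835, -0.55, -0.0], [0.0, 0.0, -1.0]]
wrist_force: [-0.7, -2.2, -0.2]
finger_gap: 0.0006
```

Contact is at exactly the predicted place, with about 2.3 N along -X. I start the arc about the peg, with pivot at (160,-92) in the tool frame.

Emit:
jog_arm --pt "1 0.8 0 0 0" --pt "1 1.6 1.4 0 -0.5" --pt "1 2.4 2.8 0 -1" --pt "1 4.1 5.5 0 -2" --pt "1 4.1 5.5 0 -2"

```text
time: 18.45
ee_pos: [0.5207, -0.128, 0.0363]
eef_rot: [[0.521, 0.854, 0.001], [0.854, -0.521, 0.0], [0.001, 0.0, -1.0]]
wrist_force: [-0.2, -1.3, -0.6]
finger_gap: 0.0003
```

Emit:
jog_arm --pt "1 1.8 2.8 0 -1" --pt "1 3.5 5.5 0 -2" --pt "1 5.3 8.2 0 -3" --pt "1 7.1 10.9 0 -4" --pt "1 7.1 10.9 0 -4"

```text
time: 18.95
ee_pos: [0.534, -0.1277, 0.0364]
eef_rot: [[0.46, 0.888, 0.001], [0.888, -0.46, 0.0], [0.001, 0.001, -1.0]]
wrist_force: [0.7, -0.5, -0.3]
finger_gap: 0.0004
```

```bash
cat > edge.py <<'E'
from h import *
s=r.get_state();c=calibration("wrist");im=read_camera("wrist");t=s["ee_pos"][:2]
hsv=cv2.cvtColor(im,cv2.COLOR_BGR2HSV)
m=cv2.inRange(hsv,(105,110,30),(125,255,255))|cv2.inRange(hsv,(50,100,40),(80,255,255));m[262:]=0
m=cv2.morphologyEx(m,2,np.ones((3,3)));n,l,st,_=cv2.connectedComponentsWithStats(m);m=(l==1+np.argmax(st[1:,4])).astype(np.uint8)
X=s["eef_rot"][:2,0];Y=s["eef_rot"][:2,1]
def T(u,v):
    d=1000*(hit(c,u,v,.072)[:2]-t);return np.array([d@X,d@Y])
E=[T(u,np.where(m[:,u])[0].max()+.5) for u in list(range(190,300,5)) if m[:,u].any()]
F=[T(np.where(m[v])[0].max()+.5,v) for v in range(100,225,6)]
E=np.array(E);F=np.array(F)
a=np.polyfit(E[:,1],E[:,0],1);e=E[:,0]-np.polyval(a,E[:,1]);a=np.polyfit(E[abs(e)<1,1],E[abs(e)<1,0],1)
b=np.polyfit(F[:,0],F[:,1],1);e=F[:,1]-np.polyval(b,F[:,0]);b=np.polyfit(F[abs(e)<1,0],F[abs(e)<1,1],1)
# plate axes in world
ang=np.arctan2(X[1],X[0]);px=ang+np.pi  # plate x ~ -toolX
print("t",round(s["time"],2),"F tool",np.round(s["eef_rot"].T@s["wrist_force"],2))
print("edge x144 at toolX %.2f (Y=0), skew %.2f deg; edge y104 at toolY %.2f (X=16) skew %.2f deg"%(a[1],np.degrees(a[0]),np.polyval(b,16),np.degrees(b[0])))
yaw=px-np.arctan((a[0]-b[0])/2)*-1*-1
# tool frame (y right-handed with z down) -> skew in tool coords: x=a*y
ex=X*a[1]/1000+t
C=t+(X*np.polyval(a,np.polyval(b,a[1]))+Y*np.polyval(b,a[1]))/1000
d=-(X-Y*(a[0]-b[0])/2);d/=np.linalg.norm(d);yv=np.array([-d[1],d[0]])
o=C-.144*d-.104*yv;print("plate yaw deg",np.degrees(np.arctan2(d[1],d[0])).round(2),"corner",C.round(4),"origin",o.round(4),"push pt in tool", )
E
python3 edge.py
```

```text
t 18.95 F tool [-0.1   0.84  0.34]
edge x144 at toolX 17.66 (Y=0), skew 1.67 deg; edge y104 at toolY 10.86 (X=16) skew -1.77 deg
plate yaw deg -115.65 corner [ 0.5518 -0.1168] origin [0.5204 0.0581] push pt in tool
```

Emit:
jog_arm --pt "1 1.2 0 0 -0.8" --pt "1 3.0 2.8 0 -2" --pt "1 4.8 5.5 0 -3.3" --pt "1 6.6 8.2 0 -4.4" --pt "1 8.5 10.9 0 -5.5" --pt "1 10.4 13.6 0 -6.5" --pt "1 12.3 16.2 0 -7.5"

```text
time: 19.7
ee_pos: [0.5535, -0.1243, 0.0364]
eef_rot: [[0.339, 0.941, 0.0], [0.941, -0.339, -0.0], [0.0, 0.0, -1.0]]
wrist_force: [-1.2, -2.3, 0.3]
finger_gap: 0.0003
```

```bash
python3 edge.py
```

```text
t 19.7 F tool [-2.55 -0.36 -0.33]
edge x144 at toolX 17.31 (Y=0), skew -0.13 deg; edge y104 at toolY 11.35 (X=16) skew -0.32 deg
plate yaw deg -109.72 corner [ 0.57   -0.1119] origin [0.5207 0.0588] push pt in tool
```

Emit:
jog_arm --pt "1 1.8 2.8 0 -1" --pt "1 3.6 5.5 0 -2" --pt "1 5.4 8.3 0 -3" --pt "1 7.2 11.0 0 -4" --pt "1 9.0 13.7 0 -5" --pt "1 9.0 13.7 0 -5"

```text
time: 20.35
ee_pos: [0.5699, -0.1202, 0.0363]
eef_rot: [[0.257, 0.967, 0.001], [0.967, -0.257, 0.0], [0.001, 0.001, -1.0]]
wrist_force: [-0.3, -0.8, -0.2]
finger_gap: 0.0002
```

Emit:
jog_arm --pt "1 0.9 1.4 0 -0.5" --pt "1 1.8 2.8 0 -1" --pt "1 2.7 4.2 0 -1.5" --pt "1 3.6 5.6 0 -2"

```text
time: 20.75
ee_pos: [0.5756, -0.1185, 0.0363]
eef_rot: [[0.223, 0.975, 0.0], [0.975, -0.223, 0.0], [0.0, 0.0, -1.0]]
wrist_force: [-0.7, -1.0, 0.7]
finger_gap: 0.0003
```

```bash
python3 edge.py
```

```text
t 20.75 F tool [-1.18 -0.49 -0.68]
edge x144 at toolX 17.41 (Y=0), skew 0.01 deg; edge y104 at toolY 11.34 (X=16) skew -0.28 deg
plate yaw deg -102.72 corner [ 0.5905 -0.104 ] origin [0.5208 0.0594] push pt in tool
```

Emit:
jog_arm --pt "1 0.9 1.0 0 -0.4" --pt "1 1.6 2.0 0 -0.8" --pt "1 2.3 3.0 0 -1.1" --pt "1 3.0 4.1 0 -1.5"

```text
time: 21.2
ee_pos: [0.5806, -0.1167, 0.0364]
eef_rot: [[0.197, 0.98, 0.001], [0.98, -0.197, -0.0], [-0.0, 0.001, -1.0]]
wrist_force: [0.1, -2.7, -1.5]
finger_gap: 0.0006
```

Emit:
jog_arm --pt "1 0.7 1.0 0 -0.4" --pt "1 1.3 2.0 0 -0.8" --pt "1 1.9 3.0 0 -1.1" --pt "1 2.6 4.1 0 -1.5"

```text
time: 21.6
ee_pos: [0.5851, -0.1151, 0.0364]
eef_rot: [[0.171, 0.985, 0.001], [0.985, -0.171, -0.001], [-0.0, 0.001, -1.0]]
wrist_force: [3.0, -5.7, -2.1]
finger_gap: 0.0002
```

Emit:
jog_arm --pt "1 0.7 1.0 0 -0.4" --pt "1 1.3 2.0 0 -0.8" --pt "1 1.9 3.0 0 -1.1"

```text
time: 21.9
ee_pos: [0.5886, -0.1138, 0.0365]
eef_rot: [[0.152, 0.988, 0.001], [0.988, -0.152, -0.001], [-0.0, 0.001, -1.0]]
wrist_force: [2.7, -4.2, -1.2]
finger_gap: 0.0007
```

```bash
python3 edge.py
```

```text
t 21.9 F tool [-3.7   3.28  1.16]
edge x144 at toolX 17.69 (Y=0), skew 0.44 deg; edge y104 at toolY 11.29 (X=16) skew -0.32 deg
plate yaw deg -98.38 corner [ 0.6024 -0.0979] origin [0.5205 0.0597] push pt in tool
```

Emit:
jog_arm --pt "1 0.3 1.0 0 -0.3" --pt "1 0.8 2.0 0 -0.6" --pt "1 1.3 3.0 0 -1"

```text
time: 22.25
ee_pos: [0.5914, -0.1126, 0.0364]
eef_rot: [[0.135, 0.991, 0.0], [0.991, -0.135, -0.0], [-0.0, 0.0, -1.0]]
wrist_force: [1.5, -4.7, -1.8]
finger_gap: 0.0003
```

Emit:
jog_arm --pt "1 0.4 0.9 0 -0.3" --pt "1 0.9 1.9 0 -0.6" --pt "1 1.5 2.8 0 -1"

```text
time: 22.55
ee_pos: [0.5942, -0.1114, 0.0364]
eef_rot: [[0.118, 0.993, 0.0], [0.993, -0.118, -0.0], [-0.0, 0.0, -1.0]]
wrist_force: [1.6, -6.1, -2.0]
finger_gap: 0.0004
```

```bash
python3 edge.py
```

```text
t 22.55 F tool [-5.91  2.35  2.03]
edge x144 at toolX 17.42 (Y=0), skew 0.00 deg; edge y104 at toolY 11.34 (X=16) skew -0.28 deg
plate yaw deg -96.63 corner [ 0.6075 -0.0955] origin [0.5209 0.0596] push pt in tool
```

Emit:
jog_arm --pt "1 0.3 0.9 0 -0.3" --pt "1 0.7 1.8 0 -0.6" --pt "1 0.7 1.8 0 -0.6"

```text
time: 22.9
ee_pos: [0.5959, -0.1107, 0.0364]
eef_rot: [[0.108, 0.994, -0.0], [0.994, -0.108, 0.0], [0.0, -0.0, -1.0]]
wrist_force: [0.9, -4.6, -0.6]
finger_gap: 0.0003
```

Emit:
jog_arm --pt "1 0.4 0.9 0 -0.3" --pt "1 0.8 1.8 0 -0.6" --pt "1 0.8 1.8 0 -0.6"

```text
time: 23.2
ee_pos: [0.5976, -0.11, 0.0363]
eef_rot: [[0.097, 0.995, -0.001], [0.995, -0.097, 0.001], [0.001, -0.001, -1.0]]
wrist_force: [0.4, -2.6, 0.8]
finger_gap: 0.0003
```

```bash
python3 edge.py
```

```text
t 23.2 F tool [-2.53  0.68 -0.82]
edge x144 at toolX 17.38 (Y=0), skew 0.01 deg; edge y104 at toolY 11.40 (X=16) skew -0.27 deg
plate yaw deg -95.45 corner [ 0.6107 -0.0938] origin [0.5208 0.0594] push pt in tool
```

Emit:
jog_arm --pt "1 0.5 0.9 0 -0.3" --pt "1 1.0 1.7 0 -0.6" --pt "1 1.0 1.7 0 -0.6"

```text
time: 23.55
ee_pos: [0.5995, -0.1092, 0.0363]
eef_rot: [[0.087, 0.996, -0.0], [0.996, -0.087, 0.001], [0.0, -0.0, -1.0]]
wrist_force: [-0.5, -0.5, 0.1]
finger_gap: 0.0003
```

Emit:
jog_arm --pt "1 0.5 0.9 0 -0.3" --pt "1 1.0 1.7 0 -0.6" --pt "1 1.0 1.7 0 -0.6"

```text
time: 23.85
ee_pos: [0.6014, -0.1084, 0.0363]
eef_rot: [[0.077, 0.997, -0.0], [0.997, -0.077, 0.0], [0.0, -0.0, -1.0]]
wrist_force: [-0.5, -1.2, 1.4]
finger_gap: 0.0005
```

Emit:
jog_arm --pt "1 0.5 0.9 0 -0.3" --pt "1 1.0 1.7 0 -0.6" --pt "1 1.0 1.7 0 -0.6"

```text
time: 24.15
ee_pos: [0.6032, -0.1076, 0.0362]
eef_rot: [[0.066, 0.998, -0.0], [0.998, -0.066, 0.0], [0.0, -0.0, -1.0]]
wrist_force: [-0.7, -0.7, 0.2]
finger_gap: 0.0003
```

```bash
python3 edge.py
```

```text
t 24.15 F tool [-0.77 -0.69 -0.17]
edge x144 at toolX 17.28 (Y=0), skew -0.16 deg; edge y104 at toolY 11.35 (X=16) skew -0.35 deg
plate yaw deg -93.7 corner [ 0.6157 -0.0911] origin [0.5212 0.0593] push pt in tool
```

Emit:
jog_arm --pt "1 0.6 0.8 0 -0.3" --pt "1 1.2 1.6 0 -0.6" --pt "1 1.2 1.6 0 -0.6"

```text
time: 24.5
ee_pos: [0.6051, -0.1066, 0.0363]
eef_rot: [[0.056, 0.998, 0.0], [0.998, -0.056, 0.0], [0.0, 0.0, -1.0]]
wrist_force: [-0.4, -1.4, -0.0]
finger_gap: 0.0002
```

Emit:
jog_arm --pt "1 0.6 0.8 0 -0.3" --pt "1 1.2 1.6 0 -0.6" --pt "1 1.2 1.6 0 -0.6"

```text
time: 24.8
ee_pos: [0.6065, -0.1059, 0.0363]
eef_rot: [[0.045, 0.999, -0.0], [0.999, -0.045, -0.001], [-0.001, -0.0, -1.0]]
wrist_force: [-0.7, -3.0, -0.7]
finger_gap: 0.0005
```

```bash
python3 edge.py
```

```text
t 24.8 F tool [-3.04 -0.59  0.72]
edge x144 at toolX 17.33 (Y=0), skew -0.16 deg; edge y104 at toolY 11.33 (X=16) skew -0.28 deg
plate yaw deg -92.52 corner [ 0.6186 -0.0892] origin [0.521  0.0593] push pt in tool
```

Emit:
jog_arm --pt "1 0.5 0.9 0 -0.3" --pt "1 1.0 1.7 0 -0.6" --pt "1 1.0 1.7 0 -0.6"

```text
time: 25.15
ee_pos: [0.6084, -0.1057, 0.0363]
eef_rot: [[0.034, 0.999, 0.0], [0.999, -0.034, -0.002], [-0.002, 0.0, -1.0]]
wrist_force: [-0.2, -4.6, 0.1]
finger_gap: 0.0005
```

```bash
python3 edge.py
```

```text
t 25.15 F tool [-4.65 -0.03 -0.05]
edge x144 at toolX 17.35 (Y=0), skew -0.17 deg; edge y104 at toolY 11.30 (X=16) skew -0.30 deg
plate yaw deg -91.89 corner [ 0.6203 -0.0888] origin [0.5211 0.0585] push pt in tool
```

The advance along X is now blocked while the force builds, so the stop is probably reached. From here I push straight along X in small steps.

Emit:
jog_arm --pt "1 0.5 0 0 0" --pt "1 0.5 0 0 0"

```text
time: 25.4
ee_pos: [0.6085, -0.1057, 0.0363]
eef_rot: [[0.034, 0.999, 0.001], [0.999, -0.034, -0.002], [-0.002, 0.001, -1.0]]
wrist_force: [-0.1, -6.1, -1.6]
finger_gap: 0.0008
```

Emit:
jog_arm --pt "1 0.5 0 0 0" --pt "1 0.5 0 0 0"

```text
time: 25.6
ee_pos: [0.6086, -0.1056, 0.0364]
eef_rot: [[0.034, 0.999, 0.001], [0.999, -0.034, -0.003], [-0.003, 0.001, -1.0]]
wrist_force: [0.0, -8.3, -0.2]
finger_gap: 0.0005
```

```bash
python3 edge.py
```

```text
t 25.6 F tool [-8.33  0.31  0.23]
edge x144 at toolX 17.60 (Y=0), skew 0.23 deg; edge y104 at toolY 11.27 (X=16) skew -0.33 deg
plate yaw deg -91.66 corner [ 0.6205 -0.0884] origin [0.5207 0.0586] push pt in tool
```

Emit:
jog_arm --pt "1 0.3 0 0 0" --pt "1 0.6 0 0 0" --pt "1 0.6 0 0 0" --pt "1 0.6 0 0 0"

```text
time: 26.05
ee_pos: [0.6087, -0.1056, 0.0364]
eef_rot: [[0.034, 0.999, 0.001], [0.999, -0.034, -0.004], [-0.004, 0.001, -1.0]]
wrist_force: [0.3, -9.7, -1.7]
finger_gap: 0.0002
```

Emit:
jog_arm --pt "1 0 0 0 0" --pt "1 0 0 0 0" --pt "1 0 0 0 0" --pt "1 0 0 0 0"

```text
time: 26.45
ee_pos: [0.6088, -0.1056, 0.0364]
eef_rot: [[0.034, 0.999, 0.001], [0.999, -0.034, -0.004], [-0.004, 0.001, -1.0]]
wrist_force: [-0.9, -9.3, -1.5]
finger_gap: 0.0004
```

```bash
python3 edge.py; python3 - <<'E'
from h import *
t=read_camera("top");cv2.imwrite("pics/top3.png",cv2.resize(t[150:240,272:392],None,fx=6,fy=6,interpolation=2))
E
```

```text
t 26.45 F tool [-9.34 -0.58  1.55]
edge x144 at toolX 17.75 (Y=0), skew 0.66 deg; edge y104 at toolY 11.27 (X=16) skew -0.38 deg
plate yaw deg -91.42 corner [ 0.6206 -0.0881] origin [0.5202 0.0584] push pt in tool
```

View pics/top3.png

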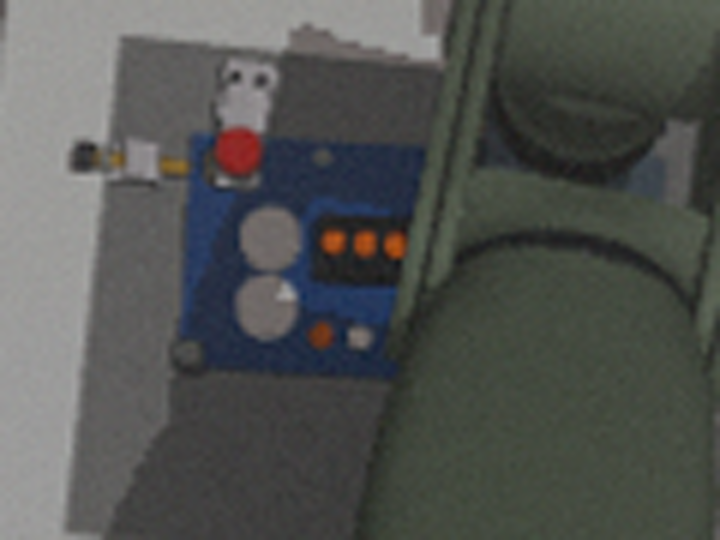

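The top view shows the plate edge meeting the brass nose near (188,168), the notch on the peg and the slot under the knob. I hold a little firmer for a moment, then back off.

Emit:
jog_arm --pt "1 0.4 0 0 0" --pt "1 0.4 0 0 0" --pt "1 0.4 0 0 0" --pt "1 0.4 0 0 0" --pt "1 0.4 0 0 0" --pt "1 0.4 0 0 0"

```text
time: 27.15
ee_pos: [0.6089, -0.1056, 0.0364]
eef_rot: [[0.034, 0.999, 0.001], [0.999, -0.034, -0.005], [-0.005, 0.001, -1.0]]
wrist_force: [0.1, -11.0, -1.3]
finger_gap: 0.0004
```

Emit:
jog_arm --pt "1 -1 0 0 0" --pt "1 -2 0 0 0" --pt "1 -3 0 0 0" --pt "1 -6 0 0 0" --pt "1 -14 0 0 0" --pt "1 -25 0 0 0" --pt "1 -30 0 -20 0" --pt "1 -30 0 -60 0" --pt "1 -30 0 -100 0" --pt "1 -30 0 -140 0" --pt "1 -30 0 -140 0" --pt "1 -30 0 -140 0"

```text
time: 28.35
ee_pos: [0.6076, -0.1331, 0.1773]
eef_rot: [[0.035, 0.999, 0.002], [0.999, -0.035, -0.0], [-0.0, 0.002, -1.0]]
wrist_force: [0.8, -0.2, -0.3]
finger_gap: 0.0005
```

```bash
python3 - <<'E'
from h import *
s=r.get_state();c=calibration("wrist");im=read_camera("wrist");cv2.imwrite("pics/w6.png",im)
print(s["time"],s["ee_pos"],s["eef_rot"].round(3).tolist(),s["wrist_force"])
hsv=cv2.cvtColor(im,cv2.COLOR_BGR2HSV)
red=cv2.inRange(hsv,(0,150,80),(5,255,255))|cv2.inRange(hsv,(175,150,80),(180,255,255));red[260:]=0
for q in cv2.findContours(red,0,2)[0]:
    if cv2.contourArea(q)>60:
        (u,v),R=cv2.minEnclosingCircle(q);print(cv2.contourArea(q),(u,v),R,hit(c,u,v,.122).round(4))
m=cv2.inRange(hsv,(105,110,30),(125,255,255))|cv2.inRange(hsv,(50,100,40),(80,255,255));m[262:]=0
m=cv2.morphologyEx(m,3,np.ones((9,9)));q=max(cv2.findContours(m,0,2)[0],key=cv2.contourArea)
W=np.array([hit(c,*p,.072)[:2] for p in q[:,0].astype(float)],np.float32)*1000
rc=cv2.minAreaRect(W);print(rc,cv2.boxPoints(rc).round(1).tolist())
E
```

```text
28.35 [ 0.60756525 -0.13314162  0.17726655] [[0.035, 0.999, 0.002], [0.999, -0.035, -0.0], [-0.0, 0.002, -1.0]] [ 0.77762782 -0.17877357 -0.30684572]
396.0 (310.0, 2.777777671813965) 15.255133628845215 [0.6073 0.0319 0.122 ]
((567.4893798828125, -16.42841339111328), (141.3767547607422, 109.66217041015625), 88.19237518310547) [[510.5, -85.4000015258789], [620.0999755859375, -88.80000305175781], [624.5, 52.5], [514.9000244140625, 56.0]]
```

The plate stayed home, with its yaw still -91.8°. The knob is clipped at the image top, so I move partway for a clean measurement.

Emit:
jog_arm --pt "1 30 -2 0 0" --pt "1 65 -4 0 0" --pt "1 100 -7 0 0" --pt "1 100 -7 0 0" --pt "1 100 -7 0 0"

```text
time: 28.9
ee_pos: [0.6028, -0.0321, 0.1746]
eef_rot: [[0.033, 0.999, -0.003], [0.999, -0.033, -0.0], [-0.0, -0.003, -1.0]]
wrist_force: [-0.9, 0.8, -0.2]
finger_gap: 0.0005
```

```bash
python3 - <<'E'
from h import *
s=r.get_state();c=calibration("wrist");im=read_camera("wrist")
hsv=cv2.cvtColor(im,cv2.COLOR_BGR2HSV)
red=cv2.inRange(hsv,(0,150,60),(5,255,255))|cv2.inRange(hsv,(175,150,60),(180,255,255))
t=s["ee_pos"];R=s["eef_rot"];print(s["time"],t)
for q in cv2.findContours(red,0,2)[0]:
    if cv2.contourArea(q)>100:
        (u,v),rad=cv2.minEnclosingCircle(q);h=hit(c,u,v,.1225);print(cv2.contourArea(q),(u,v),rad,h.round(4),"tool mm",(1000*R.T@(h-t)).round(1))
E
```

```text
28.9 [ 0.60284073 -0.03211041  0.17457259]
659.0 (322.7105407714844, 150.86842346191406) 15.228050231933594 [0.6074 0.0385 0.1225] tool mm [70.7  2.3 52. ]
```

Emit:
jog_arm --pt "1 30 1 0 0" --pt "1 60 2 0 0" --pt "1 71 2 0 0" --pt "1 71 2 25 0" --pt "1 71 2 50 0" --pt "1 71 2 66 0" --pt "1 71 2 74 0" --pt "1 71 2 74 0" --pt "1 71 2 74 0"

```text
time: 29.85
ee_pos: [0.6088, 0.0378, 0.1029]
eef_rot: [[0.036, 0.999, 0.001], [0.999, -0.036, -0.0], [-0.0, 0.001, -1.0]]
wrist_force: [-0.5, -0.1, 0.1]
finger_gap: 0.0003
```

Emit:
jog_arm --pt "1 0 0 1 0" --pt "1 0 0 2 0" --pt "1 0 0 3 0" --pt "1 0 0 4 0" --pt "1 0 0 4 0"

```text
time: 30.35
ee_pos: [0.6082, 0.0385, 0.0983]
eef_rot: [[0.035, 0.999, -0.0], [0.999, -0.035, 0.0], [0.0, -0.0, -1.0]]
wrist_force: [-0.1, -0.1, 0.4]
finger_gap: 0.0004
```

Emit:
jog_arm --pt "1 0 0 1 0" --pt "1 0 0 2 0" --pt "1 0 0 3 0" --pt "1 0 0 3 0"

```text
time: 30.75
ee_pos: [0.6081, 0.0384, 0.0951]
eef_rot: [[0.035, 0.999, -0.0], [0.999, -0.035, 0.0], [0.0, -0.0, -1.0]]
wrist_force: [-0.7, 0.6, 0.0]
finger_gap: 0.0003
```

Emit:
jog_arm --pt "1 0 0 0.7 0" --pt "1 0 0 1.5 0" --pt "1 0 0 1.5 0"

```text
time: 31.05
ee_pos: [0.6082, 0.0384, 0.0938]
eef_rot: [[0.035, 0.999, -0.0], [0.999, -0.035, 0.0], [0.0, -0.0, -1.0]]
wrist_force: [0.1, -0.5, -0.5]
finger_gap: 0.0001
```

Emit:
jog_arm --pt "1 0 0 0.7 0" --pt "1 0 0 1.5 0" --pt "1 0 0 1.5 0"

```text
time: 31.35
ee_pos: [0.6083, 0.0384, 0.0926]
eef_rot: [[0.035, 0.999, 0.0], [0.999, -0.035, 0.0], [0.0, 0.0, -1.0]]
wrist_force: [-0.0, 0.6, 3.4]
finger_gap: 0.0005
```

Emit:
jog_arm --pt "1 0 0 0.7 0" --pt "1 0 0 1.5 0" --pt "1 0 0 1.5 0"

```text
time: 31.65
ee_pos: [0.6083, 0.0384, 0.0908]
eef_rot: [[0.035, 0.999, 0.0], [0.999, -0.035, 0.0], [0.0, 0.0, -1.0]]
wrist_force: [0.5, 0.3, 2.0]
finger_gap: 0.0005
```

Emit:
jog_arm --pt "1 0 0 0.7 0" --pt "1 0 0 1.5 0" --pt "1 0 0 1.5 0"

```text
time: 31.95
ee_pos: [0.6083, 0.0384, 0.0892]
eef_rot: [[0.035, 0.999, -0.0], [0.999, -0.035, 0.0], [0.0, -0.0, -1.0]]
wrist_force: [0.3, -0.1, 2.3]
finger_gap: 0.0003
```

Emit:
jog_arm --pt "1 0 0 0.7 0" --pt "1 0 0 1.5 0" --pt "1 0 0 1.5 0"

```text
time: 32.25
ee_pos: [0.6083, 0.0384, 0.0877]
eef_rot: [[0.035, 0.999, 0.0], [0.999, -0.035, 0.0], [0.0, 0.0, -1.0]]
wrist_force: [0.0, -0.3, 1.7]
finger_gap: 0.0002
```

Emit:
jog_arm --pt "1 0 0 0.7 0" --pt "1 0 0 1.5 0" --pt "1 0 0 1.5 0"

```text
time: 32.55
ee_pos: [0.6083, 0.0384, 0.0862]
eef_rot: [[0.035, 0.999, 0.0], [0.999, -0.035, 0.0], [0.0, 0.0, -1.0]]
wrist_force: [0.8, -0.0, 3.3]
finger_gap: 0.0003
```

Emit:
jog_arm --pt "1 0 0 0.7 0" --pt "1 0 0 1.5 0" --pt "1 0 0 1.5 0"

```text
time: 32.85
ee_pos: [0.6083, 0.0384, 0.0847]
eef_rot: [[0.035, 0.999, 0.0], [0.999, -0.035, 0.0], [0.0, 0.0, -1.0]]
wrist_force: [-0.2, -0.9, 3.0]
finger_gap: 0.0006
```

Emit:
jog_arm --pt "1 0 0 0.7 0" --pt "1 0 0 1.5 0" --pt "1 0 0 1.5 0"

```text
time: 33.15
ee_pos: [0.6084, 0.0384, 0.0841]
eef_rot: [[0.035, 0.999, 0.001], [0.999, -0.035, 0.0], [0.0, 0.001, -1.0]]
wrist_force: [-1.5, -1.0, 6.7]
finger_gap: 0.0002
```

The travel ends at 0.084, as expected (deck touch 0.032 + 52.5 mm). One more firm press, then I retreat upward.

Emit:
jog_arm --pt "1 0 0 1 0" --pt "1 0 0 1 0" --pt "1 0 0 1 0"

```text
time: 33.45
ee_pos: [0.6084, 0.0384, 0.0841]
eef_rot: [[0.035, 0.999, 0.001], [0.999, -0.035, 0.0], [0.0, 0.001, -1.0]]
wrist_force: [-3.0, 0.6, 11.8]
finger_gap: 0.0007
```

Emit:
jog_arm --pt "1 0 0 -4 0" --pt "1 0 0 -15 0" --pt "1 0 0 -40 0" --pt "1 0 0 -80 0" --pt "1 -35 0 -100 0" --pt "1 -70 0 -100 0" --pt "1 -70 0 -100 0" --pt "1 -70 0 -100 0"

```text
time: 34.25
ee_pos: [0.6056, -0.0319, 0.1823]
eef_rot: [[0.037, 0.999, -0.0], [0.999, -0.037, 0.001], [0.001, -0.0, -1.0]]
wrist_force: [0.8, -0.3, -0.3]
finger_gap: 0.0001
```

```bash
python3 - <<'E'
from h import *
s=r.get_state();c=calibration("wrist");im=read_camera("wrist");cv2.imwrite("pics/w7.png",im)
hsv=cv2.cvtColor(im,cv2.COLOR_BGR2HSV)
red=cv2.inRange(hsv,(0,150,60),(5,255,255))|cv2.inRange(hsv,(175,150,60),(180,255,255));red[260:]=0
print(s["time"],s["ee_pos"],s["wrist_force"])
for q in cv2.findContours(red,0,2)[0]:
    if cv2.contourArea(q)>100:
        (u,v),rad=cv2.minEnclosingCircle(q);print((u,v),rad,hit(c,u,v,.1125).round(4))
im=cv2.imread("pics/w7.png");cv2.imwrite("pics/w7.png",im)
E
```

```text
34.25 [ 0.60559048 -0.03189582  0.18231679] [ 0.81070548 -0.29779918 -0.34062602]
(318.5, 151.5) 14.089102745056152 [0.6074 0.0385 0.1125]
```

View pics/w7.png

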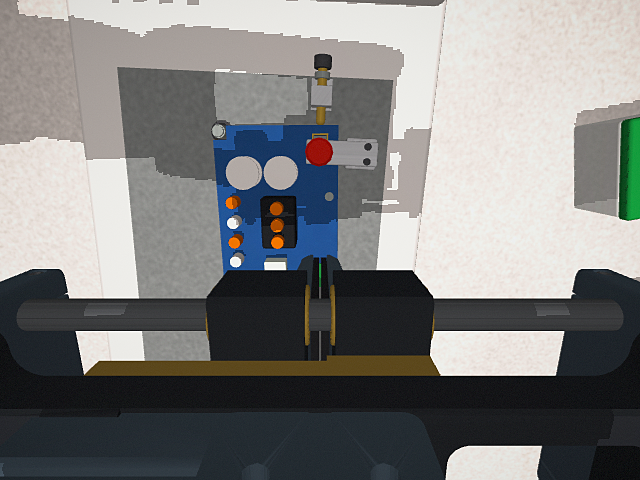

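The plate edge (row 124) meets the brass nose at (320,124). The peg sits in the notch at (218,130), and the knob at (319,151) looks smaller, so it is lower. The arm is free, so I hand in.

```bash
python3 -c "
from cell import r
print(r.sign_off())"
```

```text
the job is handed in; nothing more can be done
None
```

I swung the plate about the peg onto the stop screw, locked it there with the red knob, and handed the job in at about 34 s. The sign-off reports no verdict.

- **Push to the stop:** I pushed at the green corner with the jaws shut. The highest force read on the tool while pushing was about 11 N, below the 15 N limit. I held the plate against the stop for about 1.5 s, with readings rising from 8 to 11 N. The force of the plate on the stop itself could not be read directly.
- **Locking pin:** I pressed the knob down against about 3 N of drag to its hard end, with 12 N at the end. The knob stopped moving about 52 mm above the deck, where fully down is 52.5 mm.
- **Last checks:** The final wrist picture shows the plate edge at the screw nose, the notch on the peg and the knob lower. The arm was clear and touching nothing. I estimated the notch position to a couple of millimetres only. I did not re-measure the bystanders; no unexpected contact was felt.
- **What disagreed:** The real finger ends are about 28 mm short of the reported tool tip. My first approach therefore passed harmlessly over the plate without contact. I found the offset by touching the deck, pressing it with about 17 N. Measured against that touch, the knob's end position came out right.

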